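# Clear the keeper and bolt the chest

## Task

Somebody has parked the roll of masking tape over the keeper post of the flat steel chest, so the chest cannot be bolted. Lift the roll off the post and lay it flat on the plywood board, wholly on it, then slide the chest's bolt fully home through the keeper post. Do not knock over the paint tin or the white bottle.

Things in the scene. Friction and masses are not known exactly. Their poses are not given: they have to be found in the camera images.
- chest: Flat closed steel chest, fixed to the worktop, 160 (its x) x 300 (its y) x 60 mm high; origin at the centre of its underside, z up. On its top a slide bolt runs along its +y in a slotted housing (27 mm wide, 18 mm high, from y = -145 to +10 mm, on x = 0), towards a round keeper post at y = +85 mm. A marker pen lies on top behind the bolt (about x = +62 mm).
- bolt (a joint): Travel of the flat steel bolt (16 x 8 mm bar) along the chest's +y, in m: 0 fully drawn back, 0.100 fully home against its stop, with its tip through the keeper post's slot and 5 mm out beyond it. It slides with about 3 N of friction and stays where it is left.
- bolt_knob (a point): Grip point on the axis of the bolt's upright black knob, 22 mm in diameter; the knob stands from 23 mm below this point to 15 mm above it, and the top of the housing is 27 mm below this point. Moves with the bolt. It is above x = 0, y = -115 mm + bolt travel of the chest, 105 mm over the worktop. Its axes are the chest's.
- keeper (a point): Centre of the top of the keeper post: a round steel stub 40 mm in diameter, 22 mm high above the chest's top, with a cross slot along the chest's y in which the bolt's tip enters. At the start the tape roll surrounds it. Its axes are the chest's.
- tape: Roll of tan masking tape lying flat: 105 mm outside, 63 mm bore (wall about 20 mm), 48 mm high; origin at the centre of its underside, z along its bore. At the start it lies on the chest's top around the keeper post; its top is 26 mm above the post's. About 0.12 kg. It can be gripped across the wall, one finger in the bore above the post.
- board: Plain square plywood board fixed on the worktop, 190 x 190 x 10 mm; origin at the centre of its underside, z up. The tape roll goes on it.
- tin: Bystander: pale paint tin with a printed label, 75 mm across, 100 mm high, standing on the worktop just beyond the board; origin at the centre of its underside.
- bottle: Bystander: white plastic bottle with a screw cap, 66 mm across, 124 mm high, standing on the worktop just beyond the chest; origin at the centre of its underside.

How it is judged:
On the way, in this order (a step that is already met when the one before it is completed fails the run):
1. the tape roll lies flat and wholly on the board while the bolt is still drawn back (x of tape in the frame of board between -0.048 and 0.048 m and y of tape in the frame of board between -0.048 and 0.048 m and z of tape in the frame of board below 0.066 m and angle between the z axis of tape and the z axis of board, either way round below 0.1 rad and linear speed of tape below 0.03 m/s and value of joint bolt below 0.05 m), for 0.2 s.
2. the bolt is home in the keeper post (value of joint bolt above 0.09 m), for 0.2 s.
At the end, for the whole second after the job is handed in: The tape roll rests flat on the plywood board (axis within 0.1 rad of upright, its centre within 48 mm of the board's centre along each of the board's edges) and is at rest; the bolt is home in the keeper post, at least 90 mm along its 100 mm travel, and still (x of tape in the frame of board between -0.048 and 0.048 m and y of tape in the frame of board between -0.048 and 0.048 m and z of tape in the frame of board below 0.066 m and angle between the z axis of tape and the z axis of board, either way round below 0.1 rad and linear speed of tape below 0.03 m/s and value of joint bolt above 0.09 m and velocity of joint bolt between -0.01 and 0.01 m/s); the robot touches nothing.
It fails at once if the paint tin is knocked over (angle between tin's own z axis and vertical above 0.5 rad).
It fails at once if the white bottle is knocked over (angle between bottle's own z axis and vertical above 0.5 rad).
It also fails if it takes over 56 s, if anything falls off the work surface, if the arm or the gripper's body presses on something with over 40 N, if the wrist force passes 120 N, or if a joint passes its speed limit or range.

## Robot

A 6-joint arm with a two-finger parallel gripper is mounted at the origin on a cart in front of the work surface, level with it; the furniture and walls round the work are solid. World frame = base frame: x ahead of the robot, y to its left, z up, the work surface at z = 0. Lengths are in m, angles in rad, forces in N, time in s.
With the tool pointing down it reaches from about 0.375 to 0.925 m from the base axis. Payload 5.7 kg.
Tool frame: the origin (TCP) lies midway between the tips of the shut fingers; the grasp point (between the pads) lies behind it (robot.grip_point_offset is the z of the grasp point in the tool frame, in m); z points along the fingers, x is the direction in which the jaws open and shut, and the axes are right-handed (so a half turn about z gives the same grasp; the last joint's range is limited). The gripper opens to 88 mm and grips with 3 to 60 N. Pads are 20 mm wide; open, the fingers measure 115 mm over their backs; the gripper's body (75 mm by 178 mm) begins 61 mm behind the grasp point.
Start: joints at [1.226, 0.359, 1.51, -0, 1.272, -0.115], TCP at [0.137, 0.584, 0.223] pointing down, gripper open.
Joint ranges: [-2.97, 2.97], [-1.01, 2.36], [0.21, 2.38], [-0.96, 4.11], [0.2, 2.71], [-2.98, 2.98]. Speed limits (rad/s): [2.39, 2.39, 3.14, 3.14, 3.14, 3.14].

## Interface

Orientations are given as a unit quaternion [x, y, z, w].
In Python, from station import robot gives the robot as it stands. The module is installed in compiled form; this text tells all that it offers.
- The arm moves only by the tool apply_moves, never from a script. Its argument "increments" is a list that holds one entry, the list of rows, each a list of 6 numbers: the shift along the tool's x, y, z in cm, then the turn, a rotation vector about the tool's x, y, z in degrees. In form: [[[tx, ty, tz, rx, ry, rz], ...]]. A call has 1 to 20 rows; each row is the pose to reach, as a shift and turn from the pose measured when the call began, along the tool's axes at that moment; what a row does not reach only later rows make up. A row lasts 1/10 s, in which the tool goes at most 50 mm and 8.59 degrees, less where a joint would pass 70% of its speed; a pose out of reach is approached as far as the arm can. A call with a gripper value outside its range is refused whole. "gripper" is the closure in counts, from 0 (fully open) to 255 (shut), set as the call begins (left out, the last holds). The fingers move at their own pace and stop on an object; "newtons" is the grip in N (left out, the last holds). Time passes only in rows, so rows that repeat a pose let the fingers close. It gives the time, the measured TCP pose, the force and the opening at its end, in the units of the state.
- robot.read_state(): the state, without advancing time (a new reading comes with each control period).
- robot.snapshot(name): name is "scene" or "top" or "wrist"; returns a dict with "img" (420x560x3 uint8, red, green, blue), "depth" (420x560 float32, m along the optical axis (not along the pixel's ray), 0 where there is no reading), "mtx" (3x3 intrinsics, pixels), "k1" (the pictures are not rectified: a ray, as slopes to the right and down, at radius r is drawn at 1 + k1 r^2 times it, then the intrinsics apply), "T" (4x4, takes a point from camera to world coordinates). Camera axes: x right, y down, z forward; pixel columns grow to the right and rows downward; lengths in m; the calibration is good to about 2 mm. A picture is of the moment at which its call begins.
- robot.hand_in(): hands the job in, once; it reports no verdict.
The state is a dict: "clock": time; "qpos": joint angles; "qd": joint speeds; "tau": joint torques, N m; "tool_pos": TCP position; "tcp_rot": TCP orientation; "ft_force": force on the tool from outside, world axes, zero at the start; "wrist_torque": the same for the moment, N m; "finger_gap": finger opening in m.
Only numpy, scipy, OpenCV 4.12 (cv2) and the standard library are available. Lean on these libraries where they do the work, as an engineer would, in place of code of your own. Each camera call takes 0.05 s, during which the arm holds its last target. There are 200 camera calls.

## Working session

There is one attempt and no reset: what is moved stays moved. The work goes in short steps, Python scripts to look and compute and a tool call to move; the robot and the scene stay as the last step left them, time stands still between calls to the robot, and variables do not carry over. Pictures are saved under pics/ and viewed, about 8 in all and at most 12, crops included, and the job is handed in when it is done.

Besides the shell and the picture viewer there is one more tool, called after "Emit:" by a JSON object that holds its "method" and its "body", one argument or row to a line. apply_moves: Moves the arm, as the interface text tells. Its arguments: {"type":"object","properties":{"increments":{"type":"array","items":{"type":"array","items":{"type":"array","items":{"type":"number"}}}},"gripper":{"type":"number"},"newtons":{"type":"number"}},"required":["increments"]}

```bash
mkdir -p pics; cat > h.py <<'E'
import numpy as np, cv2
from station import robot
from scipy.spatial.transform import Rotation as R
def snap(name,out):
    s=robot.snapshot(name); cv2.imwrite('pics/'+out+'.png',s['img'][:,:,::-1]); np.savez('pics/'+out+'.npz',**{k:s[k] for k in('img','depth','mtx','k1','T')}); return s
def load(out): return dict(np.load('pics/'+out+'.npz'))
def rays(s):
    h,w=s['depth'].shape; u,v=np.meshgrid(np.arange(w),np.arange(h))
    k=float(s['k1']); d=np.array([k,0,0,0,0],float)
    p=cv2.undistortPoints(np.stack([u,v],-1).reshape(-1,1,2).astype(float),s['mtx'],d).reshape(h,w,2)
    return p
def cloud(s):
    p=rays(s); z=s['depth'][...,None]; c=np.concatenate([p*z,z],-1)
    return c@s['T'][:3,:3].T+s['T'][:3,3]
def onplane(s,u,v,z):
    p=rays(s)[int(v),int(u)]; d=s['T'][:3,:3]@np.array([*p,1]); o=s['T'][:3,3]; return o+d*(z-o[2])/d[2]
E
python3 - <<'E'
from h import *
for n in('top','scene'):
    s=snap(n,n+'0'); print(n,s['T'].round(3).tolist(),s['k1'])
print(robot.read_state(),robot.grip_point_offset)
a=[cv2.imread(f'pics/{n}0.png') for n in('top','scene')]
cv2.imwrite('pics/a.png',a[0])
E
```

```text
top [[-0.001, -0.985, 0.171, 0.469], [-1.0, 0.0, -0.006, 0.01], [0.006, -0.171, -0.985, 1.069], [0.0, 0.0, 0.0, 1.0]] -0.13381485796446066
scene [[0.758, -0.457, 0.466, 0.129], [-0.653, -0.532, 0.539, -0.586], [0.001, -0.713, -0.701, 0.862], [0.0, 0.0, 0.0, 1.0]] -0.0586731292812137
{'clock': 0.1, 'qpos': array([ 1.22587283e+00,  3.59464082e-01,  1.51130695e+00, -3.76231838e-05,
        1.27251983e+00, -1.15124801e-01]), 'qd': array([-0.00021488, -0.00115952, -0.00088696,  0.00106348,  0.00019338,
        0.00154406]), 'tau': array([ 6.48969453e-04, -5.16359854e+01, -2.71407026e+01,  6.76933955e-02,
        2.75777763e-02, -4.21957441e-05]), 'tool_pos': array([0.13649152, 0.58362683, 0.22188171]), 'tcp_rot': array([ 7.83508084e-01,  6.21381012e-01, -7.12006874e-04,  4.62973147e-04]), 'ft_force': array([-0.21446934,  0.69157562,  0.28236153]), 'wrist_torque': array([ 0.00739415, -0.00467922, -0.06296131]), 'finger_gap': 0.08775035709187869} -0.0187
```

View pics/top0.png

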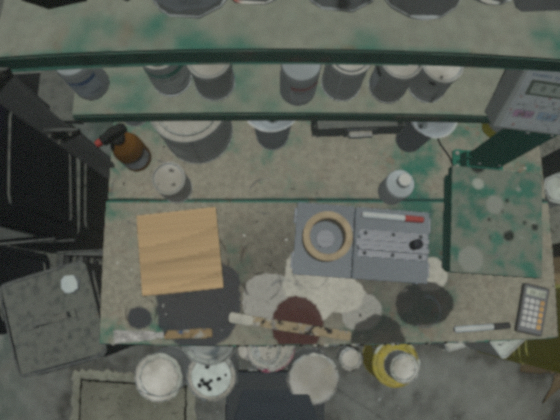

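View pics/scene0.png

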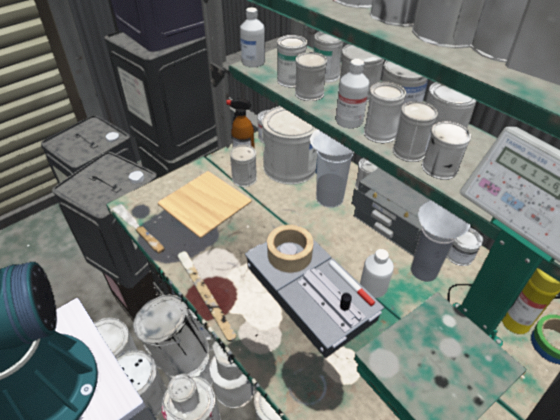

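The top view shows the board around (180,251), the tape ring at (328,236), the chest at (361,241), the knob at (416,244), the bottle at (401,184) and the tin at (170,180). There is a shelf edge at rows 57–118. Next I'll get world positions from depth.

```bash
cat > m.py <<'E'
from h import *
s=load('top0'); P=cloud(s); print('intr',s['mtx'][0,0])
for n,(u,v) in dict(board=(180,251),tapeL=(306,236),chest=(340,270),knob=(416,244),bottle=(403,181),tin=(170,178),shelf1=(300,58),shelf2=(300,118),ledge=(250,200),rail=(470,150),table=(260,270)).items(): print(n,P[v,u].round(3))
def rect(n,m):
    m=cv2.morphologyEx(m.astype(np.uint8),cv2.MORPH_OPEN,np.ones((3,3)))
    k,l,st,c=cv2.connectedComponentsWithStats(m); i=1+st[1:,4].argmax(); q=P[l==i]
    r=cv2.minAreaRect(q[:,:2].astype(np.float32)); print(n,len(q),np.array(r[0]).round(4),np.array(r[1]).round(4),round(r[2],2),'meanz',q[:,2].mean().round(4), 'centroid',q.mean(0).round(4)); return q
U,V=np.meshgrid(np.arange(560),np.arange(420))
Z=P[...,2]; hs=cv2.cvtColor(s['img'],cv2.COLOR_RGB2HSV)
win=lambda a,b,c,d:(U>a)&(U<b)&(V>c)&(V<d)
q=rect('board',win(130,230,200,300)&(abs(Z-.010)<.012)&(hs[...,1]>70)&(hs[...,0]<25)&(hs[...,2]>110))
rect('chest',win(285,440,195,290)&(Z>.045)&(Z<.16))
q=rect('tape',win(290,365,200,270)&(Z>.097)&(Z<.12))
c,r=cv2.minEnclosingCircle(q[:,:2].astype(np.float32)); print('tape circ',c,r)
q=rect('knob',win(400,430,230,258)&(Z>.1))
q=rect('post',win(310,345,220,252)&(Z>.07)&(Z<.09))
rect('bottle',win(380,420,160,205)&(Z>.03)); rect('tin',win(150,190,155,200)&(Z>.08))
E
python3 m.py
```

```text
intr 460.81365075730594
board [0.557 0.222 0.007]
tapeL [ 0.581 -0.062  0.104]
chest [ 0.511 -0.14   0.057]
knob [ 0.561 -0.292  0.119]
bottle [ 0.696 -0.27   0.122]
tin [0.708 0.232 0.098]
shelf1 [ 0.768 -0.027  0.514]
shelf2 [ 0.779 -0.042  0.27 ]
ledge [ 0.68   0.062 -0.007]
rail [ 0.802 -0.477  0.011]
table [ 0.514  0.037 -0.001]
board 6475 [0.5572 0.2267] [0.189  0.1913] 6.31 meanz 0.0091 centroid [0.556  0.2244 0.0091]
chest 9689 [ 0.5715 -0.1892] [0.3084 0.162 ] 85.34 meanz 0.0676 centroid [ 0.5698 -0.186   0.0676]
tape 957 [ 0.5818 -0.1066] [0.1026 0.1041] 89.04 meanz 0.1066 centroid [ 0.5819 -0.1061  0.1066]
tape circ (0.581977903842926, -0.10806310176849365) 0.052990611642599106
knob 103 [ 0.5617 -0.2963] [0.0204 0.0207] 87.74 meanz 0.116 centroid [ 0.5618 -0.2955  0.116 ]
post 263 [ 0.5781 -0.1062] [0.0377 0.0371] 89.13 meanz 0.0808 centroid [ 0.5783 -0.1055  0.0808]
bottle 815 [ 0.5831 -0.1543] [0.0647 0.3952] 43.98 meanz 0.0976 centroid [ 0.6908 -0.2631  0.0976]
tin 903 [0.6066 0.1324] [0.3666 0.0723] 45.85 meanz 0.0991 centroid [0.707  0.2355 0.0991]
```

```bash
cat > go.py <<'E'
from h import *
import sys
# usage: go.py x y z [yawdeg]
st=robot.read_state(); Rt=R.from_quat(st['tcp_rot'])
print('tcp',st['tool_pos'].round(4),'gap',round(st['finger_gap'],4),'F',st['ft_force'].round(1),'t',st['clock'])
x=Rt.as_matrix()[:,0]; y0=np.degrees(np.arctan2(x[1],x[0])); print('yaw',y0.round(2),'toolz',Rt.as_matrix()[:,2].round(4))
a=[float(t) for t in sys.argv[1:]]
for i in range(0,len(a),4):
    c,s=np.cos(np.radians(a[i+3])),np.sin(np.radians(a[i+3]))
    G=R.from_matrix(np.array([[c,s,0],[s,-c,0],[0,0,-1]]))
    print((100*Rt.inv().apply(np.array(a[i:i+3])-st['tool_pos'])).round(2),np.degrees((Rt.inv()*G).as_rotvec()).round(2))
E
python3 go.py 0.43 0.22 0.22 -4.65 0.5401 -0.1036 0.17 -4.65
```

```text
tcp [0.1365 0.5836 0.2219] gap 0.0878 F [-0.2  0.7  0.3] t 0.1
yaw 76.83 toolz [-5.0e-04 -1.6e-03 -1.0e+00]
[-28.72  36.86   0.23] [6.000e-02 9.000e-02 8.148e+01]
[-57.71  54.95   5.28] [6.000e-02 9.000e-02 8.148e+01]
```

Emit:
{"method": "apply_moves", "body": {
  "increments": [
    [[-28.7,36.9,0.2,0,0,81.5],[-28.7,36.9,0.2,0,0,81.5],[-28.7,36.9,0.2,0,0,81.5],[-28.7,36.9,0.2,0,0,81.5],[-28.7,36.9,0.2,0,0,81.5],[-28.7,36.9,0.2,0,0,81.5],[-28.7,36.9,0.2,0,0,81.5],[-28.7,36.9,0.2,0,0,81.5],[-28.7,36.9,0.2,0,0,81.5],[-28.7,36.9,0.2,0,0,81.5],[-57.7,55,5.3,0,0,81.5],[-57.7,55,5.3,0,0,81.5],[-57.7,55,5.3,0,0,81.5],[-57.7,55,5.3,0,0,81.5],[-57.7,55,5.3,0,0,81.5],[-57.7,55,5.3,0,0,81.5],[-57.7,55,5.3,0,0,81.5],[-57.7,55,5.3,0,0,81.5],[-57.7,55,5.3,0,0,81.5],[-57.7,55,5.3,0,0,81.5]]
  ],
  "gripper": 0,
  "newtons": 30
}}

```text
clock: 2.1
tool_pos: [0.5397, -0.1025, 0.1695]
tcp_rot: [0.999, -0.041, -0.001, 0.0]
ft_force: [-0.1, 0.1, -0.2]
finger_gap: 0.0879
```

```bash
python3 go.py 0.5401 -0.1036 0.086 -4.65; python3 -c "
from h import *
snap('wrist','w1')"
```

```text
tcp [ 0.5397 -0.1025  0.1695] gap 0.0879 F [-0.1  0.1 -0.2] t 2.1
yaw -4.65 toolz [-1.8e-03 -7.0e-04 -1.0e+00]
[0.06 0.1  8.35] [0.05 0.1  0.  ]
```

View pics/w1.png

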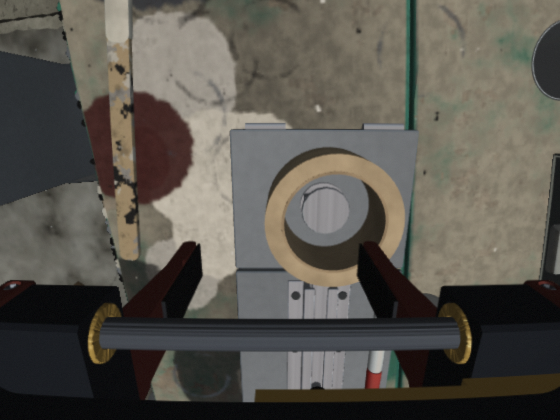

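The wrist view shows the ring centred at (335,220) and the post at (323,208), with the fingers at (190,270) and (375,270). The wall of the ring nearest the robot lies between the fingers. I'll check the ring's centre from this view.

```bash
python3 - <<'E'
from h import *
s=load('w1'); P=cloud(s); Z=P[...,2]
hs=cv2.cvtColor(s['img'],cv2.COLOR_RGB2HSV); U,V=np.meshgrid(np.arange(560),np.arange(420))
m=(Z>.1)&(Z<.115)&(U>250)&(U<420)&(V>140)&(V<290)&(hs[...,0]<25)&(hs[...,2]>110)
q=P[m]; print(m.sum(),cv2.minAreaRect(q[:,:2].astype(np.float32)),np.median(q[:,2]))
E
```

```text
6378 ((0.5791671872138977, -0.10571117699146271), (0.10442256182432175, 0.10223592817783356), 35.17878723144531) 0.10810585590547067
```

Emit:
{"method": "apply_moves", "body": {
  "increments": [
    [[0,0.1,4,0,0,0],[0,0.1,6,0,0,0],[0,0.1,8,0,0,0],[0,0.1,8.3,0,0,0],[0,0.1,8.3,0,0,0]]
  ]
}}

```text
clock: 2.65
tool_pos: [0.5391, -0.1021, 0.0867]
tcp_rot: [0.999, -0.039, -0.001, 0.0]
ft_force: [0.3, -0.7, 1.1]
finger_gap: 0.088
```

Emit:
{"method": "apply_moves", "body": {
  "increments": [
    [[0,0,0,0,0,0],[0,0,0,0,0,0],[0,0,0,0,0,0],[0,0,0,0,0,0],[0,0,0,0,0,0],[0,0,0,0,0,0],[0,0,0,0,0,0],[0,0,0,0,0,0],[0,0,0,0,0,0],[0,0,0,0,0,0],[0,0,0,0,0,0],[0,0,0,0,0,0]]
  ],
  "gripper": 255,
  "newtons": 35
}}

```text
clock: 3.85
tool_pos: [0.5391, -0.1021, 0.0867]
tcp_rot: [0.999, -0.039, -0.001, 0.0]
ft_force: [1.0, -0.5, -1.1]
finger_gap: 0.0206
```

Gripped at a 20.6 mm gap, which matches the wall. Next I lift 10 cm.

Emit:
{"method": "apply_moves", "body": {
  "increments": [
    [[0,0,-1,0,0,0],[0,0,-3,0,0,0],[0,0,-5,0,0,0],[0,0,-7,0,0,0],[0,0,-9,0,0,0],[0,0,-10,0,0,0],[0,0,-10,0,0,0],[0,0,-10,0,0,0]]
  ]
}}

```text
clock: 4.65
tool_pos: [0.5389, -0.1019, 0.1863]
tcp_rot: [0.999, -0.039, -0.002, 0.0]
ft_force: [-0.2, 0.3, -2.2]
finger_gap: 0.021
```

```bash
python3 go.py 0.516 0.2285 0.187 -4.65; python3 -c "
from h import *
snap('wrist','w2'); snap('scene','s2')
cv2.imwrite('pics/c2.png',np.hstack([cv2.imread('pics/w2.png')[120:400,150:450],cv2.imread('pics/s2.png')[120:400,150:450]]))"
```

```text
tcp [ 0.5389 -0.1019  0.1863] gap 0.021 F [-0.2  0.3 -2.2] t 4.65
yaw -4.51 toolz [-3.e-03 -4.e-04 -1.e+00]
[ -4.89 -32.76  -0.08] [0.04 0.17 0.14]
```

View pics/c2.png

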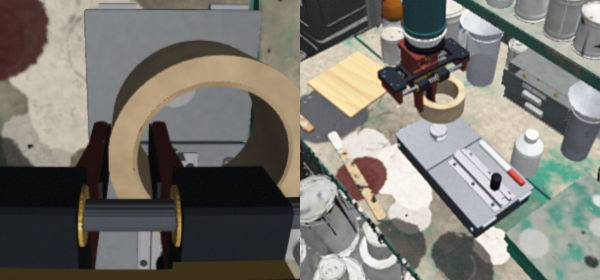

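The crops show the roll hanging in the jaws, clear of the post (wrist crop, ring about (205,110); scene crop, post at (438,130)). I'll measure its tilt and centre in the hand.

```bash
python3 - <<'E'
from h import *
s=load('w2'); P=cloud(s); U,V=np.meshgrid(np.arange(560),np.arange(420))
hs=cv2.cvtColor(s['img'],cv2.COLOR_RGB2HSV)
Z=P[...,2]; m=(U>240)&(V>160)&(V<330)&(hs[...,0]<25)&(hs[...,2]>110)&(hs[...,1]>60)&(Z>.19)&(Z<.23)
q=P[m]; 
for _ in range(5):
    A=np.c_[q[:,:2],np.ones(len(q))]; c=np.linalg.lstsq(A,q[:,2],rcond=None)[0]; r=q[:,2]-A@c; q=q[abs(r)<max(.001,1.5*r.std())]
print(len(q),c.round(4),r.std(),cv2.minEnclosingCircle(q[:,:2].astype(np.float32)),q[:,2].min(),q[:,2].max())
E
```

```text
9670 [-0.0021  0.0031  0.2091] 0.0004780055457876347 ((0.5798918604850769, -0.10542638599872589), 0.052858516573905945) 0.20648044738808827 0.20876046811045026
```

Emit:
{"method": "apply_moves", "body": {
  "increments": [
    [[-0.8,-5,0,0,0,0],[-1.5,-10,0,0,0,0],[-2.2,-15,0,0,0,0],[-3,-20,0,0,0,0],[-3.7,-25,0,0,0,0],[-4.5,-30,0,0,0,0],[-4.9,-32.8,0,0,0.17,0.14],[-4.9,-32.8,2,0,0.17,0.14],[-4.9,-32.8,5,0,0.17,0.14],[-4.9,-32.8,8,0,0.17,0.14],[-4.9,-32.8,11,0,0.17,0.14],[-4.9,-32.8,13,0,0.17,0.14],[-4.9,-32.8,14,0,0.17,0.14],[-4.9,-32.8,14.5,0,0.17,0.14],[-4.9,-32.8,14.5,0,0.17,0.14],[-4.9,-32.8,14.5,0,0.17,0.14]]
  ]
}}

```text
clock: 6.35
tool_pos: [0.5155, 0.2293, 0.0415]
tcp_rot: [0.999, -0.041, -0.0, -0.0]
ft_force: [-0.6, -0.5, -1.3]
finger_gap: 0.0204
```

```bash
python3 go.py 0.516 0.229 0.0365 -4.65
```

```text
tcp [0.5155 0.2293 0.0415] gap 0.0204 F [-0.6 -0.5 -1.3] t 6.35
yaw -4.66 toolz [-2.e-04  3.e-04 -1.e+00]
[0.05 0.03 0.5 ] [-0.02  0.01 -0.01]
```

Emit:
{"method": "apply_moves", "body": {
  "increments": [
    [[0,0,0.2,0,0,0],[0,0,0.4,0,0,0],[0,0,0.5,0,0,0],[0,0,0.5,0,0,0]]
  ]
}}

```text
clock: 6.75
tool_pos: [0.5158, 0.2294, 0.0367]
tcp_rot: [0.999, -0.041, 0.0, -0.0]
ft_force: [0.2, 0.7, -0.6]
finger_gap: 0.021
```

Emit:
{"method": "apply_moves", "body": {
  "increments": [
    [[0,0,0,0,0,0],[0,0,0,0,0,0],[0,0,0,0,0,0],[0,0,0,0,0,0],[0,0,0,0,0,0],[0,0,0,0,0,0],[0,0,0,0,0,0]]
  ],
  "gripper": 120
}}

```text
clock: 7.45
tool_pos: [0.5158, 0.2294, 0.0367]
tcp_rot: [0.999, -0.041, 0.0, -0.0]
ft_force: [0.1, -0.8, 0.2]
finger_gap: 0.0465
```

Emit:
{"method": "apply_moves", "body": {
  "increments": [
    [[0,0,-1,0,0,0],[0,0,-3,0,0,0],[0,0,-6,0,0,0],[0,0,-10,0,0,0],[0,0,-14,0,0,0],[0,0,-16,0,0,0],[0,0,-16,0,0,0],[0,0,-16,0,0,0]]
  ]
}}

```text
clock: 8.25
tool_pos: [0.5156, 0.2293, 0.1969]
tcp_rot: [0.999, -0.041, 0.001, -0.0]
ft_force: [-0.5, -0.3, 0.1]
finger_gap: 0.0465
```

```bash
python3 go.py 0.5617 -0.2963 0.17 -4.65 ; python3 - <<'E'
from h import *
snap('scene','s3'); s=snap('wrist','w3'); P=cloud(s); Z=P[...,2]; m=(Z>.045)&(Z<.066)&(P[...,0]<.64)&(P[...,1]>.1)
q=P[m]; print(m.sum(),cv2.minAreaRect(q[:,:2].astype(np.float32)),np.median(q[:,2]))
E
```

```text
tcp [0.5156 0.2293 0.1969] gap 0.0465 F [-0.5 -0.3  0.1] t 8.25
yaw -4.65 toolz [ 1.1e-03  7.0e-04 -1.0e+00]
[ 8.86 52.01  2.66] [-0.04 -0.06 -0.  ]
4635 ((0.5565062761306763, 0.22637233138084412), (0.1043398454785347, 0.10305158793926239), 5.315085411071777) 0.05799069693202974
```

View pics/s3.png

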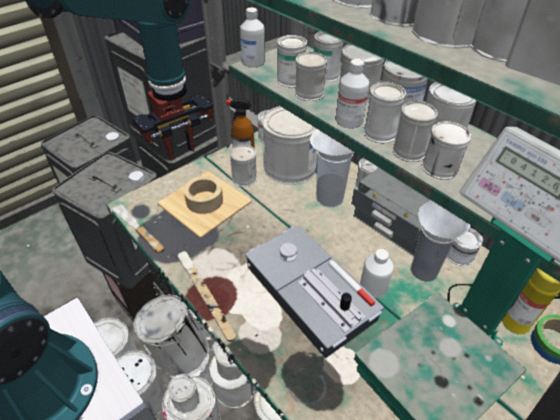

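The scene view shows the roll flat on the board at (204,195) and the tin and bottle upright. The measured centre is 1 mm from the board's centre. Next is the knob at (346,300).

Emit:
{"method": "apply_moves", "body": {
  "increments": [
    [[0.8,5,0,0,0,0],[1.7,10,0,0,0,0],[2.6,15,0,0,0,0],[3.4,20,0,0,0,0],[4.3,25,0,0,0,0],[5.1,30,0,0,0,0],[6,35,0,0,0,0],[6.8,40,0,0,0,0],[7.7,45,0,0,0,0],[8.5,50,1,0,0,0],[8.9,52,2.7,0,0,0],[8.9,52,2.7,0,0,0],[8.9,52,2.7,0,0,0],[8.9,52,2.7,0,0,0]]
  ]
}}

```text
clock: 9.75
tool_pos: [0.5605, -0.2951, 0.1676]
tcp_rot: [0.999, -0.04, -0.002, -0.001]
ft_force: [-0.4, -0.2, 0.6]
finger_gap: 0.0465
```

```bash
python3 go.py 0.5617 -0.2963 0.0885 -4.65 ; python3 - <<'E'
from h import *
s=snap('wrist','w4'); P=cloud(s); Z=P[...,2]; m=(Z>.1)&(Z<.13)&(abs(P[...,0]-.56)<.03)&(abs(P[...,1]+.296)<.03)
q=P[m]; print(m.sum(),cv2.minAreaRect(q[:,:2].astype(np.float32)),q[:,2].max()) if len(q) else print('none')
E
```

```text
tcp [ 0.5605 -0.2951  0.1676] gap 0.0465 F [-0.4 -0.2  0.6] t 9.75
yaw -4.62 toolz [-0.0037  0.0013 -1.    ]
[0.16 0.11 7.91] [-0.05  0.22  0.03]
858 ((0.5611386299133301, -0.29580432176589966), (0.02077351324260235, 0.02072576805949211), 36.76478576660156) 0.12188568190078006
```

View pics/w4.png

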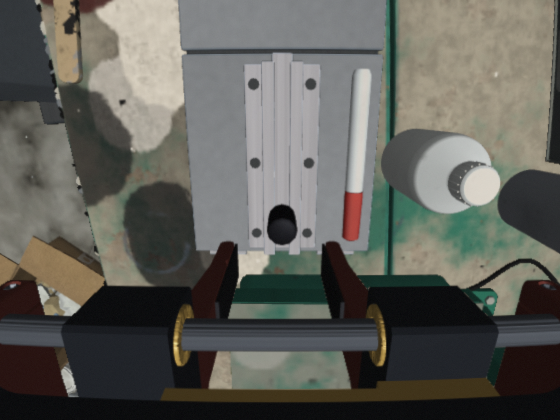

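The knob at (282,225) lies midway between the fingers, and its measured position of (0.561,-0.296) agrees with the top camera. I'll descend and grip.

Emit:
{"method": "apply_moves", "body": {
  "increments": [
    [[0.1,0.1,3,0,0.2,0],[0.1,0.1,6,0,0.2,0],[0.1,0.1,7.5,0,0.2,0],[0.1,0.1,7.9,0,0.2,0],[0.1,0.1,7.9,0,0.2,0]]
  ]
}}

```text
clock: 10.3
tool_pos: [0.5617, -0.2955, 0.0894]
tcp_rot: [0.999, -0.04, 0.0, -0.0]
ft_force: [0.3, -0.6, -0.6]
finger_gap: 0.0466
```

Emit:
{"method": "apply_moves", "body": {
  "increments": [
    [[0,0,0,0,0,0],[0,0,0,0,0,0],[0,0,0,0,0,0],[0,0,0,0,0,0],[0,0,0,0,0,0],[0,0,0,0,0,0],[0,0,0,0,0,0]]
  ],
  "gripper": 255,
  "newtons": 25
}}

```text
clock: 11.0
tool_pos: [0.562, -0.2959, 0.0903]
tcp_rot: [0.999, -0.04, 0.001, 0.0]
ft_force: [-1.6, 0.3, 6.9]
finger_gap: 0.0218
```

```bash
python3 go.py 0.5694 -0.2045 0.0885 -4.65 0.5702 -0.2045 0.0885 -4.65
```

```text
tcp [ 0.562  -0.2959  0.0903] gap 0.0218 F [-1.6  0.3  6.9] t 11.0
yaw -4.54 toolz [ 1.2e-03 -2.0e-04 -1.0e+00]
[ 0.02 -9.17  0.18] [ 0.01 -0.07  0.11]
[ 0.1  -9.17  0.18] [ 0.01 -0.07  0.11]
```

Emit:
{"method": "apply_moves", "body": {
  "increments": [
    [[0,-0.5,0,0,0,0],[0,-1,0,0,0,0],[0,-2,0,0,0,0],[0,-3,0,0,0,0],[0,-4,0,0,0,0],[0,-5,0,0,0,0],[0,-6,0,0,0,0],[0,-7,0,0,0,0],[0,-8,0,0,0,0],[0,-8.5,0,0,0,0],[0,-8.5,0,0,0,0]]
  ]
}}

```text
clock: 12.1
tool_pos: [0.569, -0.2093, 0.0903]
tcp_rot: [0.999, -0.039, 0.001, -0.001]
ft_force: [0.8, 3.0, 1.1]
finger_gap: 0.0216
```

Emit:
{"method": "apply_moves", "body": {
  "increments": [
    [[0,-0.3,0,0,0,0],[0,-0.5,0,0,0,0],[0,-0.6,0,0,0,0],[0,-0.6,0,0,0,0]]
  ]
}}

```text
clock: 12.5
tool_pos: [0.5694, -0.2035, 0.0903]
tcp_rot: [0.999, -0.04, 0.001, -0.001]
ft_force: [0.1, -2.3, 0.2]
finger_gap: 0.0216
```

Emit:
{"method": "apply_moves", "body": {
  "increments": [
    [[0,-0.2,0,0,0,0],[0,-0.4,0,0,0,0],[0,-0.4,0,0,0,0],[0,-0.4,0,0,0,0]]
  ]
}}

```text
clock: 12.9
tool_pos: [0.5695, -0.2029, 0.0903]
tcp_rot: [0.999, -0.039, 0.001, 0.002]
ft_force: [-2.0, -13.3, -2.4]
finger_gap: 0.0214
```

The bolt is against its stop: 13 N of resistance after about 93 mm of travel. I'll release, rise and check.

Emit:
{"method": "apply_moves", "body": {
  "increments": [
    [[0,0,0,0,0,0],[0,0,0,0,0,0],[0,0,0,0,0,0],[0,0,0,0,0,0],[0,0,0,0,0,0],[0,0,0,0,0,0]]
  ],
  "gripper": 120
}}

```text
clock: 13.5
tool_pos: [0.5695, -0.2026, 0.0903]
tcp_rot: [0.999, -0.039, 0.001, 0.002]
ft_force: [-0.0, -0.4, -0.2]
finger_gap: 0.0463
```

Emit:
{"method": "apply_moves", "body": {
  "increments": [
    [[0,0,-2,0,0,0],[0,0,-5,0,0,0],[0,0,-9,0,0,0],[0,0,-12,0,0,0],[0,0,-14,0,0,0],[0,0,-14,0,0,0],[-10,0,-14,0,0,0],[-10,0,-14,0,0,0],[-10,0,-14,0,0,0],[-10,0,-14,0,0,0]]
  ]
}}

```text
clock: 14.5
tool_pos: [0.4683, -0.1937, 0.2291]
tcp_rot: [0.999, -0.04, -0.0, 0.001]
ft_force: [-0.7, 0.6, 0.7]
finger_gap: 0.0466
```

```bash
python3 go.py; python3 - <<'E'
from h import *
snap('scene','s5'); s=snap('wrist','w5')
for n in('w5','s5'):
    P=cloud(load(n)); Z=P[...,2]
    for l,c,z in(('knob',(.57,-.204),(.112,.128)),('tape',(.557,.226),(.05,.066)),('post',(.578,-.106),(.078,.09))):
        q=P[(Z>z[0])&(Z<z[1])&(np.hypot(P[...,0]-c[0],P[...,1]-c[1])<.065 )]
        if len(q)>20: print(n,l,len(q),np.array(cv2.minAreaRect(q[:,:2].astype(np.float32))[:2]).round(4).tolist(),np.median(q[:,2]).round(4))
a=cv2.imread('pics/w5.png'); b=cv2.imread('pics/s5.png')[100:400,130:430]
cv2.imwrite('pics/c5.png',np.hstack([cv2.resize(a,(400,300)),b]))
E
```

```text
tcp [ 0.4683 -0.1937  0.2291] gap 0.0466 F [-0.7  0.6  0.7] t 14.5
yaw -4.54 toolz [-2.0e-04 -2.2e-03 -1.0e+00]
w5 knob 461 [[0.5678, -0.2034], [0.0207, 0.0197]] 0.1198
w5 post 1473 [[0.5761, -0.1043], [0.0388, 0.0388]] 0.0822
s5 knob 75 [[0.566, -0.2063], [0.02, 0.0202]] 0.1178
s5 tape 479 [[0.5535, 0.2247], [0.1072, 0.1047]] 0.0559
s5 post 105 [[0.5708, -0.1076], [0.0327, 0.039]] 0.0804
```

View pics/c5.png

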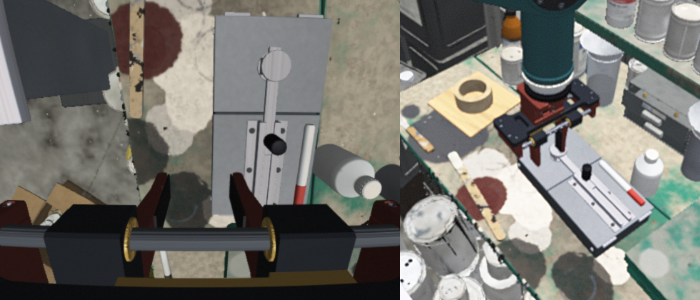

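The wrist view shows the bolt bar through the post at (275,65), with its tip out beyond at (276,47). The knob-to-post distance is 99.4 mm against the expected 100 mm when home. The roll is still flat on the board at (475,95), and the bottle and tin are upright.

```bash
python3 -c "
from station import robot
print(robot.hand_in())"
```

```text
the job is handed in; nothing more can be done
None
```

The tape roll is off the post and lying flat on the board, and the bolt is fully home through the keeper post. I handed in at about 14.6 s of the 56 s allowed. The hand-in gives no verdict, so the points below are my own checks.

- **Tape roll:** gripped across its wall, lifted off the post and laid on the board. Its measured centre is about 1 mm from the board's centre. The last look, from the scene camera, put it within 4 mm of the centre.
- **Bolt:** slid by its knob about 93 mm until it met the stop with about 13 N of resistance. The knob then measured 99.4 mm from the post (100 mm means home), and the tip shows beyond the post.
- **Bystanders and robot:** the bottle and tin were upright, and the arm was clear of everything with no load on it.

- **Disagreements between measurements:** the cameras differed by 2–5 mm on the knob and post positions, most at the post. By my measurements the bolt started 7–9 mm along its travel rather than fully drawn back, well under the 50 mm limit. Neither affects the result.

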